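# Close the clay jars with their lids

### The job

Close the three open terracotta jars where they stand: pick out the three round wooden lids and set each gently on the jar of its own size, small on small, medium on medium, large on large, so that its plug hangs in the mouth and the lid lies flat on the rim. Leave the two square wooden stamps, which have the same knobs, where they are, and leave everything released.

Things in the scene. Friction and masses are not known exactly. Their poses are not given: they have to be found in the camera images.
- lid_small: the small round wooden lid, lying loose on the table right way up, for the small jar: a flat disc of 60 mm diameter, 8 mm thick, on a short plug below it of 26 mm diameter and 8 mm height; an upright round knob of 24 mm diameter on top, in the centre. Origin: centre of the plug's underside; z up; the disc's top is 16 mm above the origin and the knob reaches from 18 to 44 mm above it. 50 to 160 g
- jar_small: the small round terracotta jar, open and empty, standing loose on the table: 52 mm outside diameter, 50 mm tall, wall 5 mm, mouth 42 mm wide. Origin: centre of its underside; z up; the rim is 50 mm above it. With its lid on, the plug hangs in the mouth with 8 mm play all round, the disc lies on the rim and the lid's origin is 42 mm above the jar's. 0.24 to 0.8 kg
- lid_medium: the medium round wooden lid, lying loose on the table right way up, for the medium jar: a flat disc of 80 mm diameter, 8 mm thick, on a short plug below it of 46 mm diameter and 8 mm height; an upright round knob of 24 mm diameter on top, in the centre. Origin: centre of the plug's underside; z up; the disc's top is 16 mm above the origin and the knob reaches from 18 to 44 mm above it. 50 to 160 g
- jar_medium: the medium round terracotta jar, open and empty, standing loose on the table: 72 mm outside diameter, 50 mm tall, wall 5 mm, mouth 62 mm wide. Origin: centre of its underside; z up; the rim is 50 mm above it. With its lid on, the plug hangs in the mouth with 8 mm play all round, the disc lies on the rim and the lid's origin is 42 mm above the jar's. 0.24 to 0.8 kg
- lid_large: the large round wooden lid, lying loose on the table right way up, for the large jar: a flat disc of 100 mm diameter, 8 mm thick, on a short plug below it of 66 mm diameter and 8 mm height; an upright round knob of 24 mm diameter on top, in the centre. Origin: centre of the plug's underside; z up; the disc's top is 16 mm above the origin and the knob reaches from 18 to 44 mm above it. 50 to 160 g
- jar_large: the large round terracotta jar, open and empty, standing loose on the table: 92 mm outside diameter, 50 mm tall, wall 5 mm, mouth 82 mm wide. Origin: centre of its underside; z up; the rim is 50 mm above it. With its lid on, the plug hangs in the mouth with 8 mm play all round, the disc lies on the rim and the lid's origin is 42 mm above the jar's. 0.24 to 0.8 kg
- stamp_a: a square wooden clay stamp, 62 x 62 x 16 mm, with a knob on top like those of the lids; not a lid, to be left alone. Origin: centre of its underside; z up; the knob reaches from 18 to 44 mm above it
- stamp_b: a square wooden clay stamp, 70 x 70 x 16 mm, with a knob on top like those of the lids; not a lid, to be left alone. Origin: centre of its underside; z up; the knob reaches from 18 to 44 mm above it
Mind the look-alikes: they are no part of the job. What is shaped like the lid_small but green is not meant.

How it is judged:
At the end, for the whole second after the job is handed in: Each round lid is seated on the jar of its own size: centred within 12 mm, its origin 37 to 46 mm above the jar's (plug in the mouth, disc on the rim), level within 4 degrees; the jars stand upright on the table within 40 mm of where they were; lids and jars are at rest and lids released (horizontal distance between lid_small and jar_small below 0.012 m and z of lid_small in the frame of jar_small between 0.037 and 0.046 m and angle between each of lid_small, jar_small, lid_medium, jar_medium, lid_large, jar_large's own z axis and vertical below 0.07 rad and height (world z) of each of jar_small, jar_medium, jar_large below 0.008 m and distance of each of jar_small, jar_medium, jar_large from where it was at the start of the episode below 0.04 m and linear speed of each of lid_small, jar_small, lid_medium, jar_medium, lid_large, jar_large below 0.02 m/s and horizontal distance between lid_medium and jar_medium below 0.012 m and z of lid_medium in the frame of jar_medium between 0.037 and 0.046 m and horizontal distance between lid_large and jar_large below 0.012 m and z of lid_large in the frame of jar_large between 0.037 and 0.046 m); the robot touches nothing.
It fails at once if the small lid is slammed or forced onto its jar (over 40 N) (contact force between lid_small and jar_small above 40 N).
It fails at once if the medium lid is slammed or forced onto its jar (over 40 N) (contact force between lid_medium and jar_medium above 40 N).
It fails at once if the large lid is slammed or forced onto its jar (over 40 N) (contact force between lid_large and jar_large above 40 N).
It fails at once if a square stamp is moved by more than 30 mm (distance of stamp_a from where it was at the start of the episode above 0.03 m).
It fails at once if a square stamp is moved by more than 30 mm (distance of stamp_b from where it was at the start of the episode above 0.03 m).
It also fails if it takes over 90 s, if anything falls off the work surface, if the arm or the gripper's body presses on something with over 40 N, if the wrist force passes 120 N, or if a joint passes its speed limit or range.

### The arm

A 6-joint arm with a two-finger parallel gripper is mounted at the origin on a cart in front of the work surface, level with it; the furniture and walls round the work are solid. World frame = base frame: x ahead of the robot, y to its left, z up, the work surface at z = 0. Lengths are in m, angles in rad, forces in N, time in s.
With the tool pointing down it reaches from about 0.35 to 0.975 m from the base axis. Payload 4.9 kg.
Tool frame: the origin (TCP) lies at the very end of the fingers, on their centre line; the grasp point (between the pads) lies 19 mm behind it (ctrl.grasp_offset is the distance from the TCP to the grasp point, in m); z points along the fingers, y is the line along which they close (so a half turn about z gives the same grasp; the last joint's range is limited). The gripper opens to 85 mm and grips with 20 to 120 N. Pads are 22 mm wide; open, the fingers measure 114 mm over their backs; the gripper's body (76 mm by 85 mm) begins 54 mm behind the grasp point. The pads swing forward as they close: fully open they stand 13 mm farther back than shut.
Start: joints at [-0.119, 0.053, 1.613, -0, 1.476, -0.119], TCP at [0.625, 0, 0.231] pointing down, gripper open.
Joint ranges: [-3.01, 3.01], [-1.01, 2.22], [0.06, 2.58], [-1.02, 4.17], [0.09, 2.62], [-3.14, 3.14]. Speed limits (rad/s): [2.57, 2.57, 3.14, 3.14, 3.14, 3.14].

### API

Orientations are given as a rotation vector (axis times angle).
In Python, from station import ctrl, optics gives the robot as it stands.
- The arm moves only by the shell command python3 -m handwheel 'ROWS' [OPENING] [FORCE]. ROWS is JSON, a list of rows, each an object of numbers: "tx", "ty", "tz": the shift along the tool's x, y, z in mm; "roll": the turn about the tool's z in rad. A call has 1 to 12 rows; each row shifts and turns the commanded pose from where the row before left it, along the tool's axes as they then stand; what a row does not reach is not made up. A row lasts 1/12 s, in which the tool goes at most 41.7 mm and 7.16 degrees, less where a joint would pass 70% of its speed; a pose out of reach is approached as far as the arm can. A call with a gripper value outside its range is refused whole. OPENING is the finger opening in mm, from 0 to 85.4, set as the call begins (- or left out, the last holds). The fingers move at their own pace and stop on an object; FORCE is the grip in N (left out, the last holds). Time passes only in rows, so rows that do not move let the fingers close. It gives the time, the measured TCP pose, the force, the opening and the grip force at its end, in the units of the state.
- ctrl.get_obs(): the state, without advancing time (a new reading comes with each control period).
- optics.get_image(name): name is "scene" or "side" or "wrist"; returns (picture, depth): 384x512x3 uint8, red, green, blue; 384x512 float32, m along the optical axis (not along the pixel's ray), 0 where there is no reading.
- optics.camera_params(name): a dict with "mtx" (3x3 intrinsics, pixels), "extrinsics" (4x4, takes a point from camera to world coordinates); the wrist camera has in their place "tool_from_camera" (4x4, takes a point from camera to tool coordinates, whose origin is the TCP and whose axes are the flange's). Camera axes: x right, y down, z forward; pixel columns grow to the right and rows downward; lengths in m; the calibration is good to about 2 mm. A picture is of the moment at which its call begins: read the wrist's pose just before it. camera_params takes no time and is no camera call.
- ctrl.finish_job(): hands the job in; it is judged then, once.
The state is a dict: "t": time; "q": joint angles; "dq": joint speeds; "effort": joint torques, N m; "tool_pos": TCP position; "tool_rot": TCP orientation; "contact_force": force on the tool from outside, world axes, zero at the start; "wrist_torque": the same for the moment, N m; "opening": finger opening in m; "grip_force": force on a finger pad.
Only numpy, scipy, OpenCV 4.12 (cv2) and the standard library are available. Lean on these libraries where they do the work, as an engineer would, in place of code of your own. Each camera call takes 0.05 s, during which the arm holds its last target. There are 200 camera calls.

## Working session

There is one attempt and no reset: what is moved stays moved. The work goes in short steps, Python scripts to look and compute and a shell command to move; the robot and the scene stay as the last step left them, time stands still between calls to the robot, and variables do not carry over. Pictures are saved under pics/ and viewed, at most 14 in all, crops included, and the job is handed in when it is done.

```bash
mkdir -p pics; python3 - <<'E'
from station import ctrl, optics
import cv2,numpy as np
o=ctrl.get_obs();print(o['t'],o['tool_pos'],o['tool_rot'])
for n in ['scene','side']:
    im,d=optics.get_image(n); cv2.imwrite(f'pics/{n}0.png',cv2.resize(im[:,:,::-1],(800,600),interpolation=cv2.INTER_CUBIC)); np.savez(f'{n}0.npz',im=im,d=d)
    p=optics.camera_params(n);print(n,np.round(p['mtx'],1).tolist(),np.round(p['extrinsics'],3).tolist())
print(np.round(optics.camera_params('wrist')['tool_from_camera'],3).tolist())
E
ls
```

```text
0.0 [6.24364507e-01 8.59994012e-05 2.30051173e-01] [-2.22026262e+00 -2.22026537e+00  1.98487453e-03]
scene [[480.1, 0.0, 254.9], [0.0, 480.1, 194.7], [0.0, 0.0, 1.0]] [[0.892, -0.176, 0.417, -0.006], [-0.452, -0.387, 0.804, -1.178], [0.02, -0.905, -0.424, 0.634], [0.0, 0.0, 0.0, 1.0]]
side [[386.1, 0.0, 248.3], [0.0, 386.1, 189.3], [0.0, 0.0, 1.0]] [[0.985, -0.087, 0.15, 0.419], [-0.173, -0.566, 0.806, -0.874], [0.015, -0.82, -0.572, 0.665], [0.0, 0.0, 0.0, 1.0]]
[[-0.0, -0.953, -0.305, 0.079], [1.0, -0.0, 0.0, -0.001], [-0.0, -0.305, 0.953, -0.144], [0.0, 0.0, 0.0, 1.0]]
pics
scene0.npz
side0.npz
```

View pics/scene0.png

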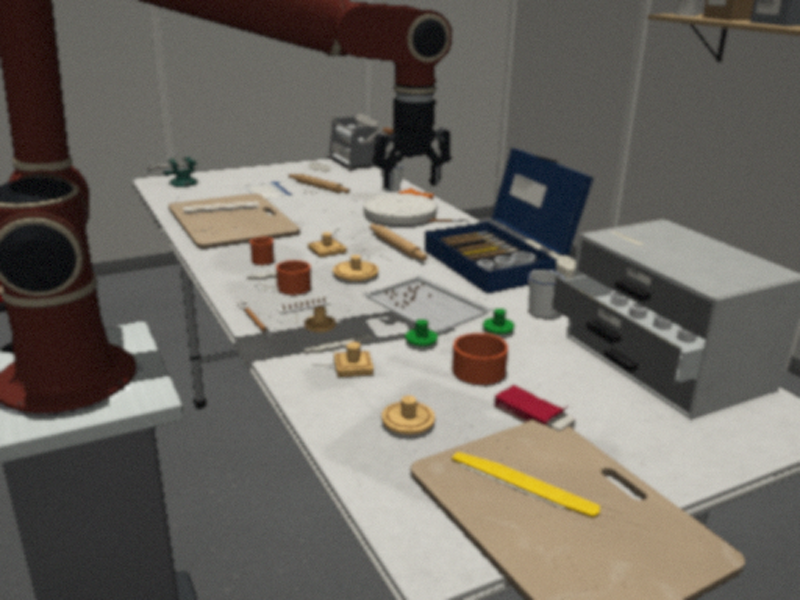

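View pics/side0.png

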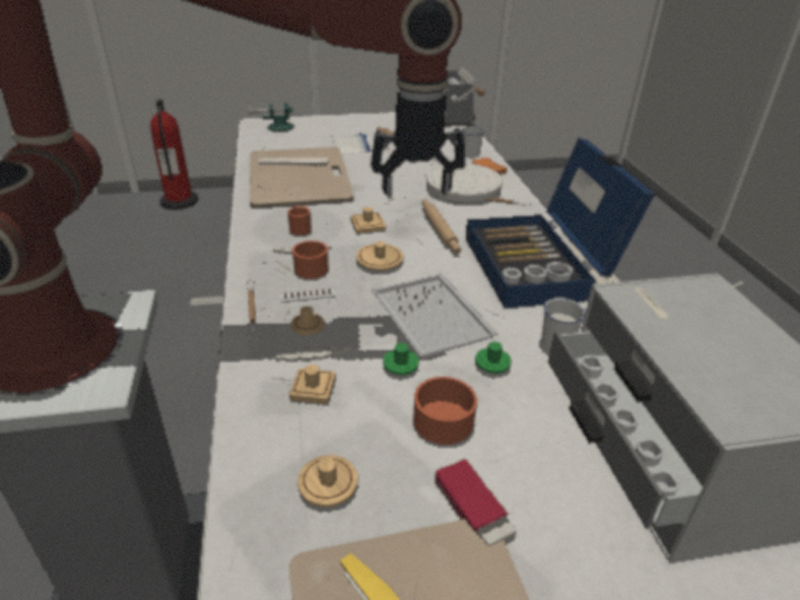

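Lids: scene (408,415), (356,270) and the shaded (320,317). Square stamps: (353,360), (327,245). Jars: (262,250), (294,277), (480,358). The green look-alikes are at (421,335) and (499,322). I'll triangulate and make enlarged crops.

```bash
cat > h.py <<'E'
import numpy as np,cv2
from station import ctrl,optics
def tri(cams,uvs):
    A=[];b=[]
    for n,uv in zip(cams,uvs):
        p=optics.camera_params(n);E=np.array(p['extrinsics']);K=np.array(p['mtx'])
        d=E[:3,:3]@np.linalg.solve(K,[uv[0],uv[1],1]);d/=np.linalg.norm(d)
        P=np.eye(3)-np.outer(d,d);A.append(P);b.append(P@E[:3,3])
    X=np.linalg.solve(sum(A),sum(b));return X,[np.linalg.norm(P@X-q) for P,q in zip(A,b)]
def cloud(d,K,E):
    v,u=np.indices(d.shape);r=np.stack([(u-K[0,2])/K[0,0]*d,(v-K[1,2])/K[1,1]*d,d],-1)
    W=r@E[:3,:3].T+E[:3,3];W[d==0]=np.nan;return W
E
python3 - <<'E'
from h import *
R={'lidA':((408,401),(327,463)),'lidB':((356,259),(380,246)),'lidC':((320,307),(308,311)),'stA':((353,345),(312,370)),'stB':((327,237),(368,211)),'jS':((262,241),(300,212)),'jM':((294,267),(311,250)),'jL':((480,346),(445,394))}
C={}
for n in ['scene','side']:
    z=np.load(n+'0.npz');p=optics.camera_params(n);C[n]=cloud(z['d'],np.array(p['mtx']),np.array(p['extrinsics']))
for k,(a,b) in R.items():
    X,e=tri(['scene','side'],np.array([a,b])*.64);print(k,np.round(X*1000),np.round(np.array(e)*1000,1))
    for n in C:
        W=C[n].reshape(-1,3);m=(np.hypot(*(W[:,:2]-X[:2]).T)<.07)&(W[:,2]>.008)&(W[:,2]<.08);w=W[m]
        zt=np.percentile(w[:,2],97);t=w[w[:,2]>zt-.006];print('   ',n,len(w),'ztop',round(zt*1000,1),'mean top',np.round(t.mean(0)*1000),'bbox',np.round(w.min(0)*1000),np.round(w.max(0)*1000))
a=np.load('scene0.npz')['im'][140:285,150:335,::-1];cv2.imwrite('pics/crop1.png',cv2.resize(a,(760,596),interpolation=cv2.INTER_CUBIC))
E
```

```text
lidA [ 440. -352.   37.] [1.3 1.3]
    scene 625 ztop 44.4 mean top [ 436. -359.   43.] bbox [ 399. -399.    9.] [ 478. -316.   47.]
    side 1016 ztop 42.3 mean top [ 439. -358.   41.] bbox [ 399. -397.    8.] [ 478. -316.   45.]
lidB [598. 188.  39.] [0. 0.]
    scene 331 ztop 43.8 mean top [595. 189.  43.] bbox [544. 140.   8.] [645. 245.  47.]
    side 419 ztop 41.2 mean top [597. 190.  40.] bbox [549. 143.   8.] [647. 242.  44.]
lidC [436. -19.  45.] [2.5 2.5]
    scene 265 ztop 44.5 mean top [432. -17.  43.] bbox [394. -87.   8.] [489.  44.  48.]
    side 296 ztop 42.5 mean top [434. -15.  41.] bbox [392. -87.   8.] [473.  39.  44.]
stA [ 433. -174.   43.] [1. 1.]
    scene 391 ztop 44.4 mean top [ 429. -173.   43.] bbox [ 394. -209.    8.] [ 468. -132.   46.]
    side 501 ztop 42.6 mean top [ 432. -173.   41.] bbox [ 395. -209.    8.] [ 469. -135.   45.]
stB [598. 355.  34.] [1. 1.]
    scene 202 ztop 43.7 mean top [595. 352.  42.] bbox [557. 313.   8.] [631. 392.  47.]
    side 226 ztop 41.0 mean top [596. 350.  40.] bbox [559. 316.   8.] [631. 390.  44.]
jS [443. 352.  46.] [1.1 1.1]
    scene 234 ztop 51.0 mean top [440. 351.  49.] bbox [412. 321.   9.] [466. 383.  53.]
    side 227 ztop 48.8 mean top [441. 351.  46.] bbox [415. 323.   8.] [467. 381.  51.]
jM [456. 180.  47.] [0.4 0.4]
    scene 436 ztop 50.7 mean top [452. 180.  48.] bbox [388. 141.   8.] [487. 222.  53.]
    side 469 ztop 48.3 mean top [453. 181.  46.] bbox [388. 143.   8.] [490. 221.  51.]
jL [ 622. -262.   45.] [2.5 2.5]
    scene 966 ztop 50.8 mean top [ 617. -273.   49.] bbox [ 570. -317.    8.] [ 664. -221.   53.]
    side 1110 ztop 48.9 mean top [ 618. -272.   47.] bbox [ 572. -317.    8.] [ 664. -222.   51.]
```

View pics/crop1.png

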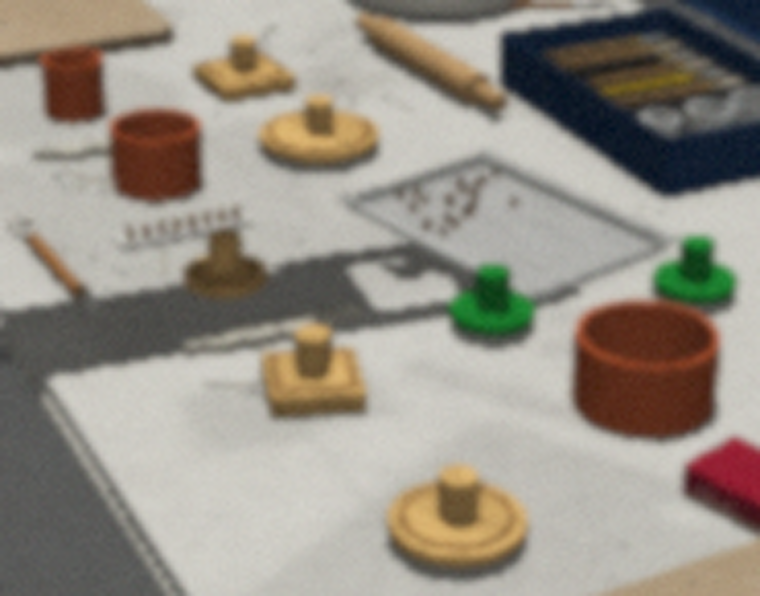

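The crop settles it. The round wooden lids are at crop (458,520) = medium, 80 mm across; (318,135) = large, 101 mm; and shaded (226,270) = small. The squares at (245,70) and (313,375) are stamps, and the green round ones are decoys. Next I'll fit the jar rims and lid discs and move over the medium lid.

```bash
cat >> h.py <<'E'
from scipy.optimize import least_squares
def circ(P,r,c0):
    return least_squares(lambda c:np.hypot(P[:,0]-c[0],P[:,1]-c[1])-r,c0,loss='soft_l1',f_scale=.002).x
E
python3 - <<'E'
from h import *
for n in ['scene','side']:
    z=np.load(n+'0.npz');p=optics.camera_params(n);W=cloud(z['d'],np.array(p['mtx']),np.array(p['extrinsics'])).reshape(-1,3)
    off=0 if n=='scene' else .0022
    for k,c,r in [('S',(.44,.352),.0235),('M',(.453,.181),.0335),('L',(.6175,-.2695),.0435)]:
        m=(abs(np.hypot(*(W[:,:2]-c).T)-r)<.012)&(abs(W[:,2]+off-.0505)<.004)
        print(n,k,m.sum(),np.round(circ(W[m][:,:2],r,c)*1000,1))
E
python3 -m handwheel '[{"tx":-30,"ty":-15},{"tx":-30,"ty":-15},{"tx":-30,"ty":-15},{"tx":-30,"ty":-15},{"tx":-30,"ty":-15},{"tx":-30,"ty":-15},{"tx":-30,"ty":-15},{"tx":-30,"ty":-15},{"tx":-30,"ty":-15},{"tx":-30,"ty":-15},{"tx":-30,"ty":-15},{"tx":-28,"ty":-20}]' 60 30
```

```text
scene S 46 [439.4 351.8]
scene M 79 [452.2 182. ]
scene L 173 [ 616.9 -270.1]
side S 47 [440.3 351.8]
side M 83 [454.1 181. ]
side L 258 [ 617.8 -269.7]$[0]: bad value
```

```bash
python3 -m handwheel '[{},{}]'; cat >> h.py <<'E'
from scipy.spatial.transform import Rotation as Rt
def wrist(tag):
    o=ctrl.get_obs();im,d=optics.get_image('wrist');p=optics.camera_params('wrist')
    T=np.eye(4);T[:3,:3]=Rt.from_rotvec(o['tool_rot']).as_matrix();T[:3,3]=o['tool_pos']
    E=T@np.array(p['tool_from_camera']);np.savez(tag+'.npz',im=im,d=d,E=E)
    cv2.imwrite(f'pics/{tag}.png',im[:,:,::-1]);return cloud(d,np.array(p['mtx']),E).reshape(-1,3),o
def top(W,c,lo,hi,rad=.06):
    m=(np.hypot(*(W[:,:2]-c).T)<rad)&(W[:,2]>lo)&(W[:,2]<hi);return W[m]
E
python3 - <<'E'
from h import *
W,o=wrist('w1');print(o['tool_pos'],o['t'])
k=top(W,(.438,-.358),.038,.05);d=top(W,(.438,-.358),.01,.025,.055)
print(len(k),k.mean(0),(k.min(0)+k.max(0))/2,len(d),d.min(0),d.max(0),np.median(d,0))
E
```

```text
[6.24435347e-01 8.44545932e-05 2.30180646e-01] 0.1$[0]: bad value
<stdin>:4: RuntimeWarning: Mean of empty slice.
  ret = um.true_divide(
Traceback (most recent call last):
ValueError: zero-size array to reduction operation minimum which has no identity
```

View pics/w1.png

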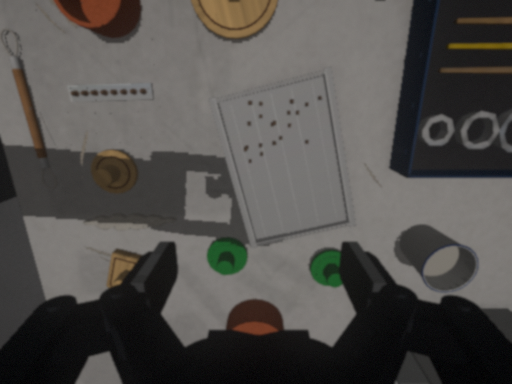

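The wrist view, still from the start pose, shows the small lid in the shadow at (115,170), the large lid at (235,10) and the medium jar at (92,5). The move was refused because each row probably needs all four keys.

```bash
python3 -m handwheel '[{"tx":-30,"ty":-15,"tz":0,"roll":0},{"tx":-30,"ty":-15,"tz":0,"roll":0},{"tx":-30,"ty":-15,"tz":0,"roll":0},{"tx":-30,"ty":-15,"tz":0,"roll":0},{"tx":-30,"ty":-15,"tz":0,"roll":0},{"tx":-30,"ty":-15,"tz":0,"roll":0},{"tx":-30,"ty":-15,"tz":0,"roll":0},{"tx":-30,"ty":-15,"tz":0,"roll":0},{"tx":-30,"ty":-15,"tz":0,"roll":0},{"tx":-30,"ty":-15,"tz":0,"roll":0},{"tx":-30,"ty":-15,"tz":0,"roll":0},{"tx":-28,"ty":-21,"tz":0,"roll":0}]' 60 30; python3 -m handwheel '[{"tx":0,"ty":0,"tz":0,"roll":0},{"tx":0,"ty":0,"tz":0,"roll":0},{"tx":0,"ty":0,"tz":0,"roll":0}]'
python3 - <<'E'
from h import *
W,o=wrist('w2');print(o['tool_pos'],o['t'])
k=top(W,(.438,-.358),.038,.05);d=top(W,(.438,-.358),.01,.025,.055)
print(len(k),k.mean(0),(k.min(0)+k.max(0))/2,len(d),d.min(0),d.max(0),np.median(d,0))
E
```

```text
t: 1.15
tool_pos: [0.4383, -0.3594, 0.231]
tool_rot: [2.221, 2.222, 0.0]
contact_force: [-0.0, 0.6, 0.4]
opening: 0.0599
grip_force: 0.0
t: 1.4
tool_pos: [0.439, -0.3576, 0.2309]
tool_rot: [-2.221, -2.221, -0.001]
contact_force: [-0.8, 0.4, 1.1]
opening: 0.0601
grip_force: 0.0
[ 0.43898556 -0.35761009  0.23094262] 1.4
301 [ 0.43840741 -0.3528436   0.04438979] [ 0.43869192 -0.35392989  0.0423885 ] 2561 [ 0.39909723 -0.40137869  0.01114249] [ 0.47734128 -0.31407906  0.02434974] [ 0.43811255 -0.34936534  0.01727047]
```

Height and position agree: knob top 44 mm, centre about (438,-356). Descend and grip.

```bash
python3 -m handwheel '[{"tx":0,"ty":0,"tz":28,"roll":0},{"tx":0,"ty":0,"tz":28,"roll":0},{"tx":0,"ty":0,"tz":28,"roll":0},{"tx":0,"ty":0,"tz":28,"roll":0},{"tx":0,"ty":0,"tz":28,"roll":0},{"tx":0,"ty":0,"tz":28,"roll":0},{"tx":0,"ty":0,"tz":20,"roll":0},{"tx":0,"ty":0,"tz":12,"roll":0},{"tx":0,"ty":0,"tz":9,"roll":0},{"tx":0,"ty":0,"tz":0,"roll":0},{"tx":0,"ty":0,"tz":0,"roll":0}]'
python3 -m handwheel '[{"tx":0,"ty":0,"tz":0,"roll":0},{"tx":0,"ty":0,"tz":0,"roll":0},{"tx":0,"ty":0,"tz":0,"roll":0},{"tx":0,"ty":0,"tz":0,"roll":0},{"tx":0,"ty":0,"tz":0,"roll":0},{"tx":0,"ty":0,"tz":0,"roll":0},{"tx":0,"ty":0,"tz":0,"roll":0},{"tx":0,"ty":0,"tz":0,"roll":0}]' 0 35
python3 - <<'E'
from h import *
im,d=optics.get_image('side');cv2.imwrite('pics/s1.png',cv2.resize(im[220:384,100:320,::-1],(800,596),interpolation=cv2.INTER_CUBIC))
E
```

```text
t: 2.37
tool_pos: [0.4397, -0.358, 0.023]
tool_rot: [2.22, 2.222, -0.0]
contact_force: [0.6, -0.0, 0.7]
opening: 0.0598
grip_force: 0.0
t: 3.03
tool_pos: [0.4398, -0.359, 0.024]
tool_rot: [2.22, 2.219, -0.0]
contact_force: [-1.1, 1.3, 5.8]
opening: 0.0229
grip_force: 34.7
```

View pics/s1.png

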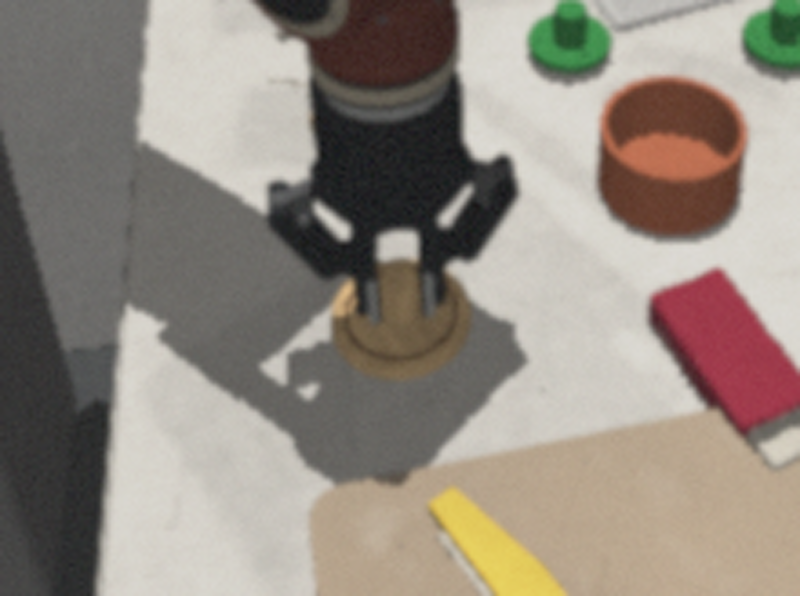

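Fingers are on the knob (s1, about (400,290)), opening 23 mm. Lift and carry to the medium jar: dy +539, dx +14.

```bash
python3 -m handwheel '[{"tx":0,"ty":0,"tz":-5,"roll":0},{"tx":0,"ty":0,"tz":-10,"roll":0},{"tx":0,"ty":0,"tz":-20,"roll":0},{"tx":0,"ty":0,"tz":-25,"roll":0},{"tx":0,"ty":0,"tz":-25,"roll":0},{"tx":0,"ty":0,"tz":-25,"roll":0},{"tx":0,"ty":0,"tz":-20,"roll":0},{"tx":0,"ty":0,"tz":-10,"roll":0},{"tx":0,"ty":0,"tz":0,"roll":0}]'
python3 -m handwheel '[{"tx":10,"ty":0,"tz":0,"roll":0},{"tx":20,"ty":0,"tz":0,"roll":0},{"tx":25,"ty":0,"tz":0,"roll":0},{"tx":25,"ty":0,"tz":0,"roll":0},{"tx":25,"ty":0,"tz":0,"roll":0},{"tx":25,"ty":0,"tz":0,"roll":0},{"tx":25,"ty":0,"tz":0,"roll":0},{"tx":25,"ty":2,"tz":0,"roll":0},{"tx":25,"ty":2,"tz":0,"roll":0},{"tx":25,"ty":2,"tz":0,"roll":0},{"tx":25,"ty":2,"tz":0,"roll":0},{"tx":25,"ty":2,"tz":0,"roll":0}]'
python3 -m handwheel '[{"tx":25,"ty":2,"tz":0,"roll":0},{"tx":25,"ty":2,"tz":0,"roll":0},{"tx":25,"ty":0,"tz":0,"roll":0},{"tx":25,"ty":0,"tz":0,"roll":0},{"tx":25,"ty":0,"tz":0,"roll":0},{"tx":25,"ty":0,"tz":0,"roll":0},{"tx":25,"ty":0,"tz":0,"roll":0},{"tx":25,"ty":0,"tz":0,"roll":0},{"tx":25,"ty":0,"tz":0,"roll":0},{"tx":20,"ty":0,"tz":0,"roll":0},{"tx":14,"ty":0,"tz":0,"roll":0},{"tx":0,"ty":0,"tz":0,"roll":0}]'
python3 -m handwheel '[{"tx":0,"ty":0,"tz":0,"roll":0},{"tx":0,"ty":0,"tz":0,"roll":0},{"tx":0,"ty":0,"tz":0,"roll":0}]'
python3 - <<'E'
from h import *
o=ctrl.get_obs();im,d=optics.get_image('side');cv2.imwrite('pics/s2.png',cv2.resize(im[60:210,110:310,::-1],(800,600),interpolation=cv2.INTER_CUBIC))
p=optics.camera_params('side');W=cloud(d,np.array(p['mtx']),np.array(p['extrinsics'])).reshape(-1,3)
r=top(W,(.453,.181),.15,.21,.06)
z=o['tool_pos'][2];print(o['tool_pos'])
e=top(W,(.453,.181),z-.03,z-.003,.055);print(len(e),e.min(0),e.max(0))
E
```

```text
t: 3.83
tool_pos: [0.4401, -0.3592, 0.1657]
tool_rot: [2.217, 2.217, -0.0]
contact_force: [0.9, -0.1, -0.2]
opening: 0.0226
grip_force: 34.4
t: 4.83
tool_pos: [0.4471, -0.0757, 0.1596]
tool_rot: [-2.218, -2.218, 0.003]
contact_force: [-0.0, -0.4, -1.1]
opening: 0.0229
grip_force: 34.4
t: 5.83
tool_pos: [0.4507, 0.1831, 0.1596]
tool_rot: [-2.215, -2.223, 0.005]
contact_force: [0.2, -0.5, -0.7]
opening: 0.0227
grip_force: 34.4
t: 6.08
tool_pos: [0.4524, 0.1802, 0.1614]
tool_rot: [-2.222, -2.22, 0.002]
contact_force: [0.1, -0.5, -1.3]
opening: 0.0229
grip_force: 34.4
[0.45239404 0.18024284 0.16137141]
245 [0.41456056 0.13983024 0.14337135] [0.49191518 0.20907622 0.15818907]
```

View pics/s2.png

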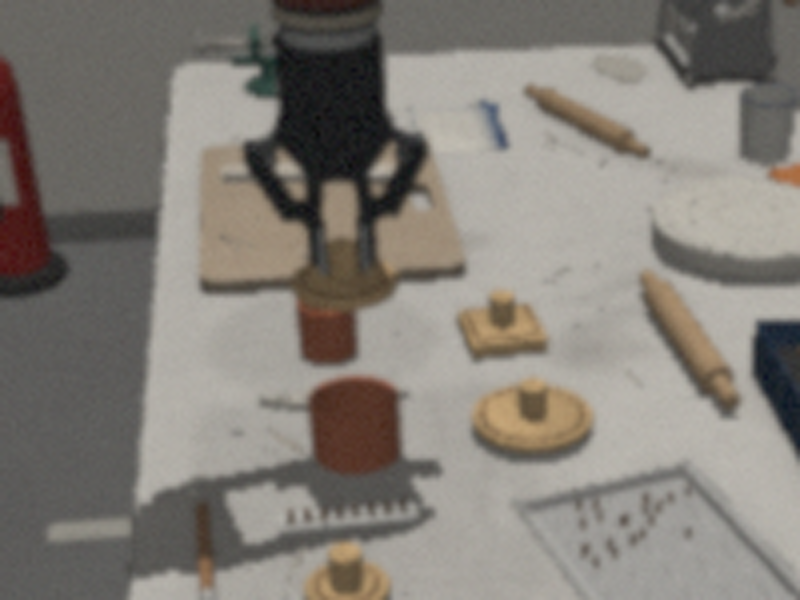

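The lid hangs level at (453,180) over the jar at (453,181.5). Descend to just above the rim, then creep.

```bash
python3 -m handwheel '[{"tx":1,"ty":0,"tz":10,"roll":0},{"tx":0,"ty":0,"tz":18,"roll":0},{"tx":0,"ty":0,"tz":18,"roll":0},{"tx":0,"ty":0,"tz":18,"roll":0},{"tx":0,"ty":0,"tz":12,"roll":0},{"tx":0,"ty":0,"tz":7,"roll":0},{"tx":0,"ty":0,"tz":3,"roll":0},{"tx":0,"ty":0,"tz":1,"roll":0},{"tx":0,"ty":0,"tz":0,"roll":0},{"tx":0,"ty":0,"tz":0,"roll":0}]'
python3 -m handwheel '[{"tx":0,"ty":0,"tz":0.6,"roll":0},{"tx":0,"ty":0,"tz":0.6,"roll":0},{"tx":0,"ty":0,"tz":0.6,"roll":0},{"tx":0,"ty":0,"tz":0.6,"roll":0},{"tx":0,"ty":0,"tz":0.6,"roll":0},{"tx":0,"ty":0,"tz":0,"roll":0}]'
```

```text
t: 6.97
tool_pos: [0.4538, 0.1822, 0.0764]
tool_rot: [2.221, 2.221, 0.003]
contact_force: [0.3, 1.0, -1.0]
opening: 0.0227
grip_force: 34.4
t: 7.47
tool_pos: [0.4529, 0.182, 0.0721]
tool_rot: [-2.221, -2.221, 0.0]
contact_force: [-0.6, 0.2, -1.1]
opening: 0.0224
grip_force: 34.4
```

```bash
python3 -m handwheel '[{"tx":0,"ty":0,"tz":0.8,"roll":0},{"tx":0,"ty":0,"tz":0.8,"roll":0},{"tx":0,"ty":0,"tz":0.8,"roll":0},{"tx":0,"ty":0,"tz":0.6,"roll":0},{"tx":0,"ty":0,"tz":0,"roll":0}]'
python3 -m handwheel '[{"tx":0,"ty":0,"tz":0.6,"roll":0},{"tx":0,"ty":0,"tz":0.6,"roll":0},{"tx":0,"ty":0,"tz":0,"roll":0}]'
```

```text
t: 7.88
tool_pos: [0.4528, 0.182, 0.0691]
tool_rot: [-2.221, -2.221, 0.001]
contact_force: [-0.1, -0.3, -0.7]
opening: 0.0229
grip_force: 34.4
t: 8.13
tool_pos: [0.4529, 0.182, 0.068]
tool_rot: [-2.221, -2.221, 0.0]
contact_force: [0.1, 0.5, -0.6]
opening: 0.0223
grip_force: 34.4
```

```bash
python3 -m handwheel '[{"tx":0,"ty":0,"tz":0.6,"roll":0},{"tx":0,"ty":0,"tz":0.6,"roll":0},{"tx":0,"ty":0,"tz":0,"roll":0}]'
```

```text
t: 8.38
tool_pos: [0.4529, 0.182, 0.0667]
tool_rot: [-2.221, -2.221, 0.0]
contact_force: [-0.5, 0.4, -1.2]
opening: 0.0228
grip_force: 34.4
```

```bash
python3 -m handwheel '[{"tx":0,"ty":0,"tz":0.5,"roll":0},{"tx":0,"ty":0,"tz":0,"roll":0}]'
python3 -m handwheel '[{"tx":0,"ty":0,"tz":0.5,"roll":0},{"tx":0,"ty":0,"tz":0,"roll":0}]'
```

```text
t: 8.55
tool_pos: [0.4529, 0.182, 0.0663]
tool_rot: [-2.221, -2.221, 0.0]
contact_force: [0.1, -0.1, -1.1]
opening: 0.0228
grip_force: 34.4
t: 8.72
tool_pos: [0.453, 0.182, 0.066]
tool_rot: [-2.221, -2.221, -0.0]
contact_force: [-1.1, -0.4, -0.7]
opening: 0.0227
grip_force: 34.5
```

```bash
python3 -m handwheel '[{"tx":0,"ty":0,"tz":0.5,"roll":0},{"tx":0,"ty":0,"tz":0,"roll":0}]'
python3 -m handwheel '[{"tx":0,"ty":0,"tz":0.5,"roll":0},{"tx":0,"ty":0,"tz":0,"roll":0}]'
```

```text
t: 8.88
tool_pos: [0.4531, 0.1821, 0.066]
tool_rot: [-2.221, -2.221, 0.0]
contact_force: [-3.1, 0.1, 3.8]
opening: 0.0227
grip_force: 34.8
t: 9.05
tool_pos: [0.4531, 0.1821, 0.0659]
tool_rot: [-2.221, -2.221, 0.0]
contact_force: [-4.3, -1.3, 7.0]
opening: 0.0225
grip_force: 35.2
```

Contact came at 66 mm as expected. Release, rise and check.

```bash
python3 -m handwheel '[{"tx":0,"ty":0,"tz":-0.5,"roll":0},{"tx":0,"ty":0,"tz":0,"roll":0},{"tx":0,"ty":0,"tz":0,"roll":0},{"tx":0,"ty":0,"tz":0,"roll":0},{"tx":0,"ty":0,"tz":0,"roll":0},{"tx":0,"ty":0,"tz":0,"roll":0}]' 45 35
python3 -m handwheel '[{"tx":0,"ty":0,"tz":-5,"roll":0},{"tx":0,"ty":0,"tz":-15,"roll":0},{"tx":0,"ty":0,"tz":-25,"roll":0},{"tx":0,"ty":0,"tz":-25,"roll":0},{"tx":0,"ty":0,"tz":-25,"roll":0},{"tx":0,"ty":0,"tz":-25,"roll":0},{"tx":0,"ty":0,"tz":-10,"roll":0},{"tx":0,"ty":0,"tz":0,"roll":0},{"tx":0,"ty":0,"tz":0,"roll":0}]'
python3 -m handwheel '[{"tx":-20,"ty":0,"tz":0,"roll":0},{"tx":-25,"ty":-3,"tz":0,"roll":0},{"tx":-25,"ty":-3,"tz":0,"roll":0},{"tx":-25,"ty":-3,"tz":0,"roll":0},{"tx":-25,"ty":-3,"tz":0,"roll":0},{"tx":-25,"ty":-3,"tz":0,"roll":0},{"tx":-25,"ty":-3,"tz":0,"roll":0},{"tx":-20,"ty":-2,"tz":0,"roll":0},{"tx":-8,"ty":0,"tz":0,"roll":0},{"tx":0,"ty":0,"tz":0,"roll":0},{"tx":0,"ty":0,"tz":0,"roll":0},{"tx":0,"ty":0,"tz":0,"roll":0}]' 60
python3 - <<'E'
from h import *
W,o=wrist('w3');print(o['tool_pos'],o['t'])
k=top(W,(.433,-.017),.041,.05,.03);d=top(W,(.433,-.017),.012,.022,.04)
print(len(k),k.mean(0),len(d),d.min(0),d.max(0))
im,_=optics.get_image('side');cv2.imwrite('pics/s3.png',cv2.resize(im[110:215,160:300,::-1],(800,600),interpolation=cv2.INTER_CUBIC))
E
```

```text
t: 9.55
tool_pos: [0.4529, 0.182, 0.0653]
tool_rot: [-2.221, -2.221, 0.0]
contact_force: [0.8, -0.6, -0.4]
opening: 0.045
grip_force: 0.0
t: 10.3
tool_pos: [0.453, 0.182, 0.1952]
tool_rot: [2.221, 2.221, 0.001]
contact_force: [-0.7, 0.2, -0.5]
opening: 0.0451
grip_force: 0.0
t: 11.3
tool_pos: [0.4327, -0.0151, 0.1945]
tool_rot: [-2.219, -2.221, 0.001]
contact_force: [-0.2, -0.1, 0.4]
opening: 0.06
grip_force: 0.0
[ 0.43268136 -0.01513392  0.19448725] 11.3
358 [ 0.43347167 -0.00952182  0.04463163] 1546 [ 0.40450811 -0.03923121  0.01209456] [0.47201651 0.01968154 0.01962704]
```

View pics/s3.png

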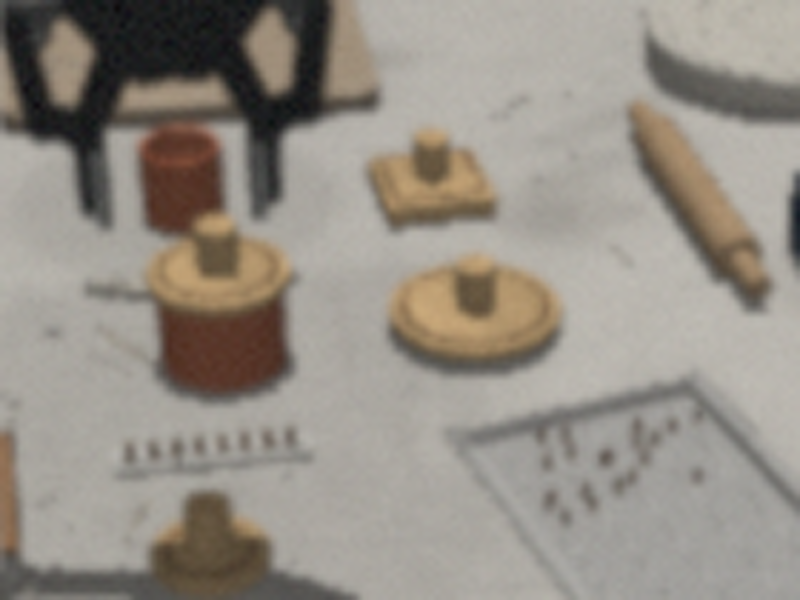

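View pics/w3.png

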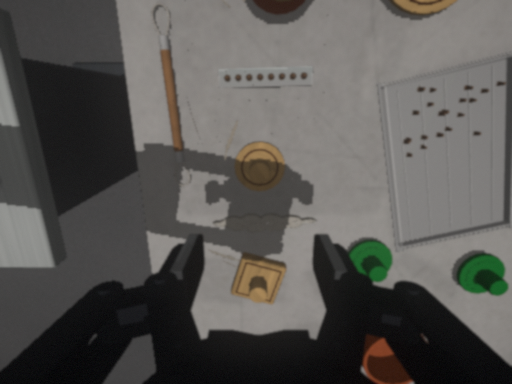

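The medium lid is seated (s3, (218,270)). The small lid is round, in the shade at w3 (260,166). The wrist and fixed cameras differ by 5 mm in y, so I'll reconcile them using the disc edges.

```bash
python3 - <<'E'
from h import *
def rep(W,n):
    for nm,c,rd in [('C',(.433,-.014),.034),('stA',(.431,-.173),.05)]:
        d=top(W,c,.011,.022,rd);k=top(W,c,.040,.05,.025)
        if len(k): print(n,nm,len(d),np.round(np.percentile(d[:,:2],[2,98],axis=0)*1000,1).tolist(),'knob',np.round((np.percentile(k,3,axis=0)+np.percentile(k,97,axis=0))*500,1))
for n in ['scene','side']:
    z=np.load(n+'0.npz');p=optics.camera_params(n);rep(cloud(z['d'],np.array(p['mtx']),np.array(p['extrinsics'])).reshape(-1,3),n)
K=np.array(optics.camera_params('wrist')['mtx'])
for t in ['w1','w3']:
    z=np.load(t+'.npz');rep(cloud(z['d'],K,z['E']).reshape(-1,3),t)
E
```

```text
scene C 148 [[405.0, -43.5], [458.9, 11.2]] knob [431.6 -14.4  44. ]
scene stA 263 [[397.3, -205.7], [462.8, -136.7]] knob [ 430.5 -172.4   43.4]
side C 182 [[407.8, -41.3], [460.9, 8.3]] knob [433.1 -13.8  42. ]
side stA 369 [[399.0, -204.3], [465.0, -141.5]] knob [ 431.8 -172.6   42.2]
w1 C 1183 [[407.7, -36.7], [462.3, 17.6]] knob [434.8  -9.6  43.8]
w1 stA 577 [[399.1, -183.3], [445.3, -131.1]] knob [ 429.2 -159.4   43.1]
w3 C 1549 [[406.8, -36.5], [460.6, 17.6]] knob [433.6  -9.7  44. ]
w3 stA 1481 [[399.1, -197.6], [464.8, -132.3]] knob [ 431.7 -166.4   43.2]
```

Stamp A shows the same offset, so the wrist camera is biased about +5 mm in y. The fixed cameras (-15) matched the first grasp, so I'll use those. Descend to 27 mm.

```bash
python3 -m handwheel '[{"tx":0,"ty":0,"tz":20,"roll":0},{"tx":0,"ty":0,"tz":28,"roll":0},{"tx":0,"ty":0,"tz":28,"roll":0},{"tx":0,"ty":0,"tz":28,"roll":0},{"tx":0,"ty":0,"tz":28,"roll":0},{"tx":0,"ty":0,"tz":18,"roll":0},{"tx":0,"ty":0,"tz":11,"roll":0},{"tx":0,"ty":0,"tz":6,"roll":0},{"tx":0,"ty":0,"tz":0,"roll":0},{"tx":0,"ty":0,"tz":0,"roll":0},{"tx":0,"ty":0,"tz":0,"roll":0}]'
python3 -m handwheel '[{"tx":0,"ty":0,"tz":0,"roll":0},{"tx":0,"ty":0,"tz":0,"roll":0},{"tx":0,"ty":0,"tz":0,"roll":0},{"tx":0,"ty":0,"tz":0,"roll":0},{"tx":0,"ty":0,"tz":0,"roll":0},{"tx":0,"ty":0,"tz":0,"roll":0},{"tx":0,"ty":0,"tz":0,"roll":0},{"tx":0,"ty":0,"tz":0,"roll":0}]' 0 35
```

```text
t: 12.32
tool_pos: [0.4344, -0.0162, 0.03]
tool_rot: [2.219, 2.22, 0.003]
contact_force: [0.2, 0.5, -0.1]
opening: 0.0596
grip_force: 0.0
t: 12.98
tool_pos: [0.4338, -0.0162, 0.0293]
tool_rot: [2.221, 2.221, 0.001]
contact_force: [-0.2, -0.2, 6.2]
opening: 0.0226
grip_force: 34.4
```

```bash
python3 -m handwheel '[{"tx":0,"ty":0,"tz":-5,"roll":0},{"tx":0,"ty":0,"tz":-10,"roll":0},{"tx":0,"ty":0,"tz":-20,"roll":0},{"tx":0,"ty":0,"tz":-25,"roll":0},{"tx":0,"ty":0,"tz":-25,"roll":0},{"tx":0,"ty":0,"tz":-25,"roll":0},{"tx":0,"ty":0,"tz":-25,"roll":0},{"tx":0,"ty":0,"tz":-15,"roll":0},{"tx":0,"ty":0,"tz":0,"roll":0}]'
python3 -m handwheel '[{"tx":10,"ty":0,"tz":0,"roll":0},{"tx":20,"ty":0,"tz":0,"roll":0},{"tx":25,"ty":1,"tz":0,"roll":0},{"tx":25,"ty":1,"tz":0,"roll":0},{"tx":25,"ty":1,"tz":0,"roll":0},{"tx":25,"ty":1,"tz":0,"roll":0},{"tx":25,"ty":1,"tz":0,"roll":0},{"tx":25,"ty":1,"tz":0,"roll":0}]'
python3 -m handwheel '[{"tx":25,"ty":0,"tz":0,"roll":0},{"tx":25,"ty":0,"tz":0,"roll":0},{"tx":25,"ty":0,"tz":0,"roll":0},{"tx":25,"ty":0,"tz":0,"roll":0},{"tx":25,"ty":0,"tz":0,"roll":0},{"tx":25,"ty":0,"tz":0,"roll":0},{"tx":23,"ty":0,"tz":0,"roll":0},{"tx":15,"ty":0,"tz":0,"roll":0},{"tx":0,"ty":0,"tz":0,"roll":0},{"tx":0,"ty":0,"tz":0,"roll":0},{"tx":0,"ty":0,"tz":0,"roll":0},{"tx":0,"ty":0,"tz":0,"roll":0}]'
python3 - <<'E'
from h import *
o=ctrl.get_obs();z=o['tool_pos'][2];print(o['tool_pos'])
for n in ['scene','side']:
    im,d=optics.get_image(n);p=optics.camera_params(n);W=cloud(d,np.array(p['mtx']),np.array(p['extrinsics'])).reshape(-1,3)
    e=top(W,(.44,.352),z-.025,z-.010,.045);print(n,len(e),np.percentile(e,2,axis=0),np.percentile(e,98,axis=0))
    if n=='side':cv2.imwrite('pics/s4.png',cv2.resize(im[60:165,150:290,::-1],(800,600),interpolation=cv2.INTER_CUBIC))
E
```

```text
t: 13.73
tool_pos: [0.4351, -0.0164, 0.1831]
tool_rot: [2.217, 2.217, 0.007]
contact_force: [0.4, 0.4, -0.1]
opening: 0.0225
grip_force: 34.5
t: 14.4
tool_pos: [0.4371, 0.1656, 0.1758]
tool_rot: [-2.219, -2.22, 0.005]
contact_force: [-0.7, -1.0, -1.5]
opening: 0.0222
grip_force: 34.5
t: 15.4
tool_pos: [0.4388, 0.351, 0.1778]
tool_rot: [2.223, 2.22, -0.002]
contact_force: [-0.4, -0.3, -0.7]
opening: 0.0226
grip_force: 34.5
[0.43876284 0.35101546 0.177829  ]
scene 90 [0.40969614 0.32346795 0.1578365 ] [0.46609838 0.37369768 0.16662763]
side 115 [0.41238148 0.32405253 0.15473407] [0.46754359 0.37091101 0.16674048]
```

View pics/s4.png

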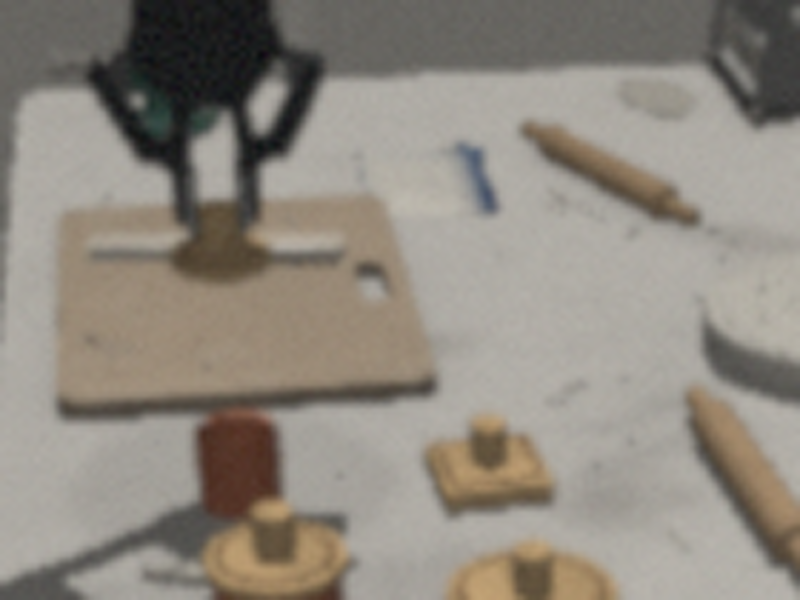

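The lid is level and centred at about (439,352) over the jar at (440,352). Descend, contact expected at about 71 mm.

```bash
python3 -m handwheel '[{"tx":0,"ty":1,"tz":10,"roll":0},{"tx":0,"ty":0,"tz":20,"roll":0},{"tx":0,"ty":0,"tz":22,"roll":0},{"tx":0,"ty":0,"tz":20,"roll":0},{"tx":0,"ty":0,"tz":14,"roll":0},{"tx":0,"ty":0,"tz":8,"roll":0},{"tx":0,"ty":0,"tz":4,"roll":0},{"tx":0,"ty":0,"tz":2,"roll":0},{"tx":0,"ty":0,"tz":0,"roll":0},{"tx":0,"ty":0,"tz":0,"roll":0},{"tx":0,"ty":0,"tz":0,"roll":0}]'
python3 -m handwheel '[{"tx":0,"ty":0,"tz":0.7,"roll":0},{"tx":0,"ty":0,"tz":0.7,"roll":0},{"tx":0,"ty":0,"tz":0.6,"roll":0},{"tx":0,"ty":0,"tz":0,"roll":0},{"tx":0,"ty":0,"tz":0,"roll":0}]'
```

```text
t: 16.42
tool_pos: [0.4407, 0.3525, 0.0796]
tool_rot: [2.221, 2.221, 0.003]
contact_force: [-0.4, 0.7, -0.0]
opening: 0.0228
grip_force: 34.4
t: 16.83
tool_pos: [0.4399, 0.352, 0.0764]
tool_rot: [-2.221, -2.221, 0.0]
contact_force: [-0.7, -0.5, -0.6]
opening: 0.0219
grip_force: 34.4
```

```bash
python3 -m handwheel '[{"tx":0,"ty":0,"tz":0.8,"roll":0},{"tx":0,"ty":0,"tz":0.8,"roll":0},{"tx":0,"ty":0,"tz":0.8,"roll":0},{"tx":0,"ty":0,"tz":0.6,"roll":0},{"tx":0,"ty":0,"tz":0,"roll":0},{"tx":0,"ty":0,"tz":0,"roll":0}]'
python3 -m handwheel '[{"tx":0,"ty":0,"tz":0.5,"roll":0},{"tx":0,"ty":0,"tz":0.5,"roll":0},{"tx":0,"ty":0,"tz":0,"roll":0}]'
```

```text
t: 17.33
tool_pos: [0.4399, 0.352, 0.0733]
tool_rot: [-2.221, -2.221, 0.0]
contact_force: [-0.7, 0.5, -0.8]
opening: 0.0224
grip_force: 34.4
t: 17.58
tool_pos: [0.4399, 0.352, 0.0723]
tool_rot: [-2.221, -2.221, 0.0]
contact_force: [-0.2, 0.8, 0.1]
opening: 0.0223
grip_force: 34.4
```

```bash
python3 -m handwheel '[{"tx":0,"ty":0,"tz":0.5,"roll":0},{"tx":0,"ty":0,"tz":0,"roll":0}]'
python3 -m handwheel '[{"tx":0,"ty":0,"tz":0.5,"roll":0},{"tx":0,"ty":0,"tz":0,"roll":0}]'
```

```text
t: 17.75
tool_pos: [0.44, 0.352, 0.0719]
tool_rot: [2.221, 2.221, -0.0]
contact_force: [0.6, -0.5, -0.6]
opening: 0.0222
grip_force: 34.4
t: 17.92
tool_pos: [0.44, 0.352, 0.0714]
tool_rot: [2.221, 2.221, 0.0]
contact_force: [-0.3, -0.7, 0.0]
opening: 0.0223
grip_force: 34.5
```

```bash
python3 -m handwheel '[{"tx":0,"ty":0,"tz":0.5,"roll":0},{"tx":0,"ty":0,"tz":0,"roll":0}]'
python3 -m handwheel '[{"tx":0,"ty":0,"tz":0.4,"roll":0},{"tx":0,"ty":0,"tz":0,"roll":0}]'
```

```text
t: 18.08
tool_pos: [0.4401, 0.3521, 0.0714]
tool_rot: [2.221, 2.221, 0.0]
contact_force: [-0.7, -1.5, 1.9]
opening: 0.0225
grip_force: 34.8
t: 18.25
tool_pos: [0.4402, 0.3521, 0.0713]
tool_rot: [2.221, 2.221, 0.0]
contact_force: [-2.5, -1.8, 5.1]
opening: 0.0223
grip_force: 35.0
```

Seated. Release, rise and go to the large lid: dx +157, dy -161.

```bash
python3 -m handwheel '[{"tx":0,"ty":0,"tz":-0.5,"roll":0},{"tx":0,"ty":0,"tz":0,"roll":0},{"tx":0,"ty":0,"tz":0,"roll":0},{"tx":0,"ty":0,"tz":0,"roll":0},{"tx":0,"ty":0,"tz":0,"roll":0},{"tx":0,"ty":0,"tz":0,"roll":0}]' 45 35
python3 -m handwheel '[{"tx":0,"ty":0,"tz":-5,"roll":0},{"tx":0,"ty":0,"tz":-15,"roll":0},{"tx":0,"ty":0,"tz":-25,"roll":0},{"tx":0,"ty":0,"tz":-25,"roll":0},{"tx":0,"ty":0,"tz":-25,"roll":0},{"tx":0,"ty":0,"tz":-25,"roll":0},{"tx":0,"ty":0,"tz":-10,"roll":0},{"tx":0,"ty":0,"tz":0,"roll":0},{"tx":0,"ty":0,"tz":0,"roll":0}]'
python3 -m handwheel '[{"tx":-11,"ty":10,"tz":0,"roll":0},{"tx":-20,"ty":20,"tz":0,"roll":0},{"tx":-20,"ty":20,"tz":0,"roll":0},{"tx":-20,"ty":20,"tz":0,"roll":0},{"tx":-20,"ty":20,"tz":0,"roll":0},{"tx":-20,"ty":20,"tz":0,"roll":0},{"tx":-20,"ty":20,"tz":0,"roll":0},{"tx":-20,"ty":20,"tz":0,"roll":0},{"tx":-10,"ty":7,"tz":0,"roll":0},{"tx":0,"ty":0,"tz":0,"roll":0},{"tx":0,"ty":0,"tz":0,"roll":0},{"tx":0,"ty":0,"tz":0,"roll":0}]' 55
python3 - <<'E'
from h import *
o=ctrl.get_obs();print(o['tool_pos'],o['t'])
for n in ['scene','side']:
    im,d=optics.get_image(n);p=optics.camera_params(n);W=cloud(d,np.array(p['mtx']),np.array(p['extrinsics'])).reshape(-1,3)
    for nm,c,z0 in [('lidB',(.597,.190),0),('S',(.44,.352),.042),('M',(.453,.181),.042)]:
        k=top(W,c,z0+.038,z0+.048,.03);print(n,nm,len(k),np.round((np.percentile(k,3,axis=0)+np.percentile(k,97,axis=0))*500,1) if len(k) else '')
    if n=='side':cv2.imwrite('pics/s5.png',cv2.resize(im[90:215,150:317,::-1],(800,600),interpolation=cv2.INTER_CUBIC))
E
```

```text
t: 18.75
tool_pos: [0.4399, 0.3519, 0.0708]
tool_rot: [-2.221, -2.221, 0.0]
contact_force: [0.6, -0.7, 0.3]
opening: 0.0453
grip_force: 0.0
t: 19.5
tool_pos: [0.44, 0.352, 0.2009]
tool_rot: [2.221, 2.221, 0.001]
contact_force: [-0.1, -0.5, -0.3]
opening: 0.0453
grip_force: 0.0
t: 20.5
tool_pos: [0.5957, 0.1918, 0.1998]
tool_rot: [-2.219, -2.221, 0.002]
contact_force: [-1.1, 0.5, 0.3]
opening: 0.055
grip_force: 0.0
[0.59569849 0.19182062 0.19978782] 20.5
scene lidB 26 [595.7 190.9  42.8]
scene S 22 [438.2 353.6  83.6]
scene M 25 [451.4 181.9  84.7]
side lidB 23 [597.9 191.5  41.3]
side S 18 [441.3 354.8  83.4]
side M 28 [454.  182.2  83.2]
```

View pics/s5.png

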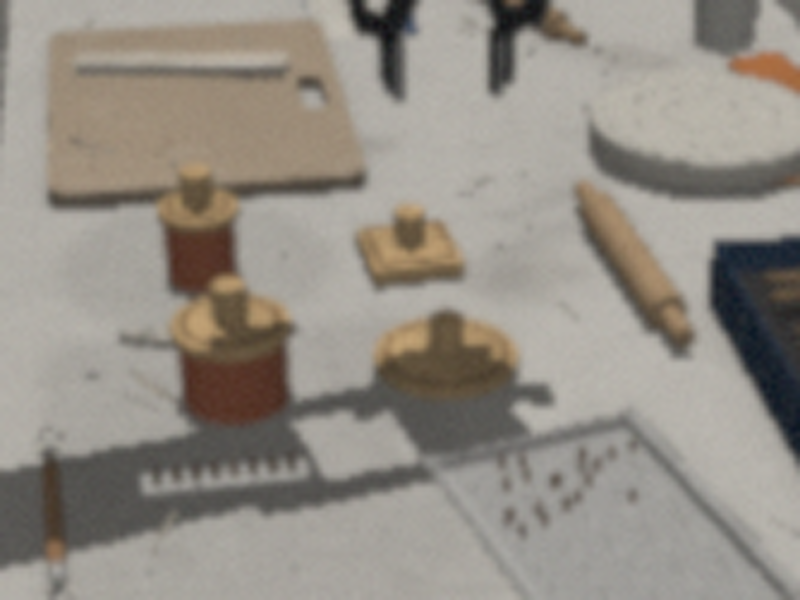

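Both lids are seated (knob tops about 84 mm high, as expected), and the large lid is at (597,191). Descend to 27 mm and grip.

```bash
python3 -m handwheel '[{"tx":0,"ty":0,"tz":20,"roll":0},{"tx":0,"ty":0,"tz":28,"roll":0},{"tx":0,"ty":0,"tz":28,"roll":0},{"tx":0,"ty":0,"tz":28,"roll":0},{"tx":0,"ty":0,"tz":28,"roll":0},{"tx":0,"ty":0,"tz":20,"roll":0},{"tx":0,"ty":0,"tz":13,"roll":0},{"tx":0,"ty":0,"tz":7,"roll":0},{"tx":0,"ty":0,"tz":0,"roll":0},{"tx":0,"ty":0,"tz":0,"roll":0},{"tx":0,"ty":0,"tz":0,"roll":0}]'
python3 -m handwheel '[{"tx":0,"ty":0,"tz":0,"roll":0},{"tx":0,"ty":0,"tz":0,"roll":0},{"tx":0,"ty":0,"tz":0,"roll":0},{"tx":0,"ty":0,"tz":0,"roll":0},{"tx":0,"ty":0,"tz":0,"roll":0},{"tx":0,"ty":0,"tz":0,"roll":0},{"tx":0,"ty":0,"tz":0,"roll":0},{"tx":0,"ty":0,"tz":0,"roll":0}]' 0 35
```

```text
t: 21.52
tool_pos: [0.5984, 0.1914, 0.031]
tool_rot: [2.22, 2.22, 0.004]
contact_force: [-0.1, -0.7, -0.6]
opening: 0.0549
grip_force: 0.0
t: 22.18
tool_pos: [0.5978, 0.1912, 0.0304]
tool_rot: [2.221, 2.221, 0.002]
contact_force: [-1.9, -0.1, 5.9]
opening: 0.0224
grip_force: 34.4
```

```bash
python3 -m handwheel '[{"tx":0,"ty":0,"tz":-5,"roll":0},{"tx":0,"ty":0,"tz":-10,"roll":0},{"tx":0,"ty":0,"tz":-20,"roll":0},{"tx":0,"ty":0,"tz":-25,"roll":0},{"tx":0,"ty":0,"tz":-25,"roll":0},{"tx":0,"ty":0,"tz":-25,"roll":0},{"tx":0,"ty":0,"tz":-25,"roll":0},{"tx":0,"ty":0,"tz":-15,"roll":0},{"tx":0,"ty":0,"tz":0,"roll":0}]'
python3 -m handwheel '[{"tx":-10,"ty":0,"tz":0,"roll":0},{"tx":-20,"ty":0,"tz":0,"roll":0},{"tx":-25,"ty":2,"tz":0,"roll":0},{"tx":-25,"ty":2,"tz":0,"roll":0},{"tx":-25,"ty":2,"tz":0,"roll":0},{"tx":-25,"ty":2,"tz":0,"roll":0},{"tx":-25,"ty":2,"tz":0,"roll":0},{"tx":-25,"ty":2,"tz":0,"roll":0},{"tx":-25,"ty":2,"tz":0,"roll":0},{"tx":-25,"ty":2,"tz":0,"roll":0}]'
python3 -m handwheel '[{"tx":-25,"ty":2,"tz":0,"roll":0},{"tx":-25,"ty":2,"tz":0,"roll":0},{"tx":-25,"ty":0,"tz":0,"roll":0},{"tx":-25,"ty":0,"tz":0,"roll":0},{"tx":-25,"ty":0,"tz":0,"roll":0},{"tx":-25,"ty":0,"tz":0,"roll":0},{"tx":-25,"ty":0,"tz":0,"roll":0},{"tx":-25,"ty":0,"tz":0,"roll":0},{"tx":-20,"ty":0,"tz":0,"roll":0},{"tx":-11,"ty":0,"tz":0,"roll":0},{"tx":0,"ty":0,"tz":0,"roll":0},{"tx":0,"ty":0,"tz":0,"roll":0}]'
python3 -m handwheel '[{"tx":0,"ty":0,"tz":0,"roll":0},{"tx":0,"ty":0,"tz":0,"roll":0}]'
python3 - <<'E'
from h import *
o=ctrl.get_obs();z=o['tool_pos'][2];print(o['tool_pos'])
for n in ['scene','side']:
    im,d=optics.get_image(n);p=optics.camera_params(n);W=cloud(d,np.array(p['mtx']),np.array(p['extrinsics'])).reshape(-1,3)
    e=top(W,(.618,-.27),z-.025,z-.010,.065);print(n,len(e),np.percentile(e,2,axis=0),np.percentile(e,98,axis=0))
    if n=='side':cv2.imwrite('pics/s6.png',cv2.resize(im[150:330,200:440,::-1],(800,600),interpolation=cv2.INTER_CUBIC))
E
```

```text
t: 22.93
tool_pos: [0.5994, 0.1915, 0.1842]
tool_rot: [2.218, 2.218, 0.011]
contact_force: [0.7, 0.2, -0.0]
opening: 0.0224
grip_force: 34.5
t: 23.77
tool_pos: [0.6111, -0.0407, 0.1756]
tool_rot: [-2.219, -2.218, 0.005]
contact_force: [-0.0, -0.0, -1.0]
opening: 0.0224
grip_force: 34.5
t: 24.77
tool_pos: [0.616, -0.2697, 0.177]
tool_rot: [-2.22, -2.218, 0.001]
contact_force: [-0.1, 0.7, -1.2]
opening: 0.0224
grip_force: 34.5
t: 24.93
tool_pos: [0.6169, -0.2686, 0.1785]
tool_rot: [-2.219, -2.222, -0.0]
contact_force: [0.4, -0.3, -1.0]
opening: 0.0222
grip_force: 34.5
[ 0.6169093  -0.26862882  0.17851639]
scene 517 [ 0.56840342 -0.31403404  0.15729501] [ 0.65996396 -0.2243207   0.16691298]
side 935 [ 0.57041906 -0.31369153  0.15668999] [ 0.66160534 -0.2309844   0.16485174]
```

View pics/s6.png

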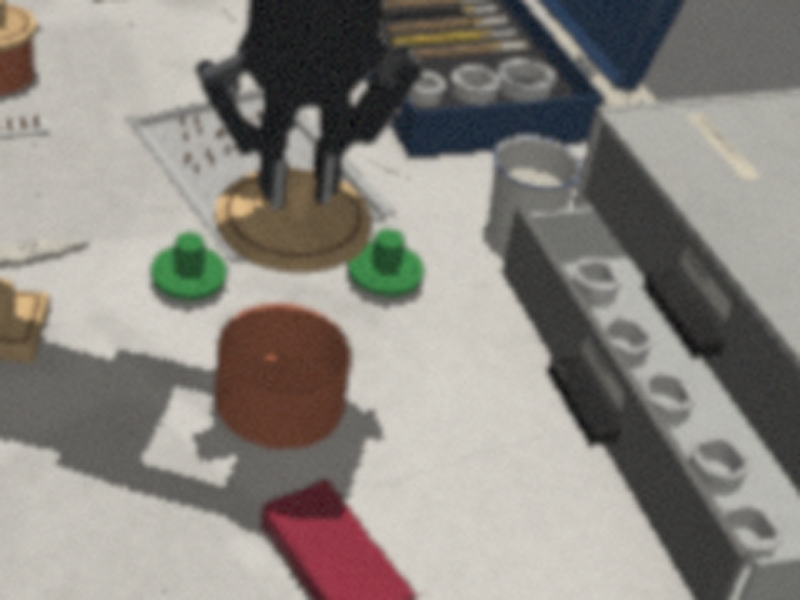

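The lid hangs level at about (615,-268); the jar is at (617.4,-270). Shift +2 / -1 and descend, contact expected at about 72 mm.

```bash
python3 -m handwheel '[{"tx":-1,"ty":1,"tz":10,"roll":0},{"tx":0,"ty":1,"tz":20,"roll":0},{"tx":0,"ty":0,"tz":22,"roll":0},{"tx":0,"ty":0,"tz":20,"roll":0},{"tx":0,"ty":0,"tz":14,"roll":0},{"tx":0,"ty":0,"tz":8,"roll":0},{"tx":0,"ty":0,"tz":4,"roll":0},{"tx":0,"ty":0,"tz":2,"roll":0},{"tx":0,"ty":0,"tz":0,"roll":0},{"tx":0,"ty":0,"tz":0,"roll":0},{"tx":0,"ty":0,"tz":0,"roll":0}]'
python3 -m handwheel '[{"tx":0,"ty":0,"tz":0.7,"roll":0},{"tx":0,"ty":0,"tz":0.7,"roll":0},{"tx":0,"ty":0,"tz":0.6,"roll":0},{"tx":0,"ty":0,"tz":0,"roll":0},{"tx":0,"ty":0,"tz":0,"roll":0}]'
```

```text
t: 25.95
tool_pos: [0.6198, -0.2715, 0.0806]
tool_rot: [2.22, 2.22, 0.001]
contact_force: [-0.8, -0.2, -0.7]
opening: 0.0222
grip_force: 34.5
t: 26.37
tool_pos: [0.6189, -0.271, 0.0769]
tool_rot: [-2.221, -2.221, 0.0]
contact_force: [-0.6, -0.0, -1.8]
opening: 0.0221
grip_force: 34.5
```

```bash
python3 -m handwheel '[{"tx":0,"ty":0,"tz":0.8,"roll":0},{"tx":0,"ty":0,"tz":0.8,"roll":0},{"tx":0,"ty":0,"tz":0.8,"roll":0},{"tx":0,"ty":0,"tz":0.6,"roll":0},{"tx":0,"ty":0,"tz":0,"roll":0},{"tx":0,"ty":0,"tz":0,"roll":0}]'
python3 -m handwheel '[{"tx":0,"ty":0,"tz":0.5,"roll":0},{"tx":0,"ty":0,"tz":0.5,"roll":0},{"tx":0,"ty":0,"tz":0,"roll":0}]'
```

```text
t: 26.87
tool_pos: [0.6189, -0.271, 0.0739]
tool_rot: [-2.221, -2.221, 0.0]
contact_force: [0.3, -0.0, -1.1]
opening: 0.0223
grip_force: 34.5
t: 27.12
tool_pos: [0.6189, -0.271, 0.0729]
tool_rot: [-2.221, -2.221, 0.0]
contact_force: [-0.5, -0.6, -1.5]
opening: 0.0223
grip_force: 34.5
```

```bash
python3 -m handwheel '[{"tx":0,"ty":0,"tz":0.5,"roll":0},{"tx":0,"ty":0,"tz":0,"roll":0}]'
python3 -m handwheel '[{"tx":0,"ty":0,"tz":0.5,"roll":0},{"tx":0,"ty":0,"tz":0,"roll":0}]'
```

```text
t: 27.28
tool_pos: [0.619, -0.271, 0.0726]
tool_rot: [2.221, 2.221, 0.0]
contact_force: [-0.4, -0.3, -1.0]
opening: 0.0219
grip_force: 34.5
t: 27.45
tool_pos: [0.619, -0.2711, 0.0725]
tool_rot: [-2.221, -2.221, 0.0]
contact_force: [-1.5, 0.7, 2.0]
opening: 0.0222
grip_force: 34.8
```

Contact. Release, rise and step aside.

```bash
python3 -m handwheel '[{"tx":0,"ty":0,"tz":0,"roll":0},{"tx":0,"ty":0,"tz":0,"roll":0},{"tx":0,"ty":0,"tz":0,"roll":0},{"tx":0,"ty":0,"tz":0,"roll":0},{"tx":0,"ty":0,"tz":0,"roll":0},{"tx":0,"ty":0,"tz":0,"roll":0}]' 45 35
python3 -m handwheel '[{"tx":0,"ty":0,"tz":-5,"roll":0},{"tx":0,"ty":0,"tz":-15,"roll":0},{"tx":0,"ty":0,"tz":-25,"roll":0},{"tx":0,"ty":0,"tz":-25,"roll":0},{"tx":0,"ty":0,"tz":-25,"roll":0},{"tx":0,"ty":0,"tz":-25,"roll":0},{"tx":0,"ty":0,"tz":-25,"roll":0},{"tx":0,"ty":0,"tz":-10,"roll":0},{"tx":0,"ty":0,"tz":0,"roll":0},{"tx":0,"ty":0,"tz":0,"roll":0},{"tx":0,"ty":0,"tz":0,"roll":0},{"tx":0,"ty":0,"tz":0,"roll":0}]'
python3 - <<'E'
from h import *
for n in ['scene','side']:
    im,d=optics.get_image(n);p=optics.camera_params(n);W=cloud(d,np.array(p['mtx']),np.array(p['extrinsics'])).reshape(-1,3)
    for nm,c,z0 in [('L',(.618,-.27),.042),('S',(.44,.352),.042),('M',(.453,.181),.042),('stA',(.431,-.173),0),('stB',(.597,.352),0)]:
        k=top(W,c,z0+.038,z0+.048,.03);e=top(W,c,.052,.062,.06);print(n,nm,len(k),np.round((np.percentile(k,3,axis=0)+np.percentile(k,97,axis=0))*500,1) if len(k) else '', np.round(np.percentile(e,[2,98],axis=0)*1000) if len(e) else '')
    if n=='side':cv2.imwrite('pics/s7.png',cv2.resize(im[90:360,100:460,::-1],(800,600),interpolation=cv2.INTER_CUBIC))
E
```

```text
t: 27.95
tool_pos: [0.619, -0.271, 0.072]
tool_rot: [2.221, 2.221, 0.0]
contact_force: [-0.8, 0.1, 0.0]
opening: 0.0449
grip_force: 0.0
t: 28.95
tool_pos: [0.618, -0.2704, 0.2243]
tool_rot: [-2.219, -2.219, 0.002]
contact_force: [0.1, 0.5, 0.0]
opening: 0.0449
grip_force: 0.0
scene L 47 [ 618.5 -268.6   84.3] [[ 571. -316.   53.]
 [ 663. -224.   61.]]
scene S 21 [438.3 351.3  84.3] [[412. 323.  53.]
 [467. 371.  61.]]
scene M 29 [450.  179.9  84.3] [[415. 144.  53.]
 [488. 215.  61.]]
scene stA 45 [ 430.7 -171.7   42.5] 
scene stB 19 [594.6 352.4  43. ] 
side L 68 [ 619.  -268.5   82.7] [[ 573. -315.   53.]
 [ 664. -223.   59.]]
side S 19 [441.3 353.1  82.6] [[414. 325.  53.]
 [468. 375.  60.]]
side M 28 [453.1 182.3  82.7] [[418. 145.  53.]
 [490. 215.  60.]]
side stA 54 [ 432.7 -170.9   41.2] 
side stB 19 [597.2 349.7  40.9]
```

View pics/s7.png

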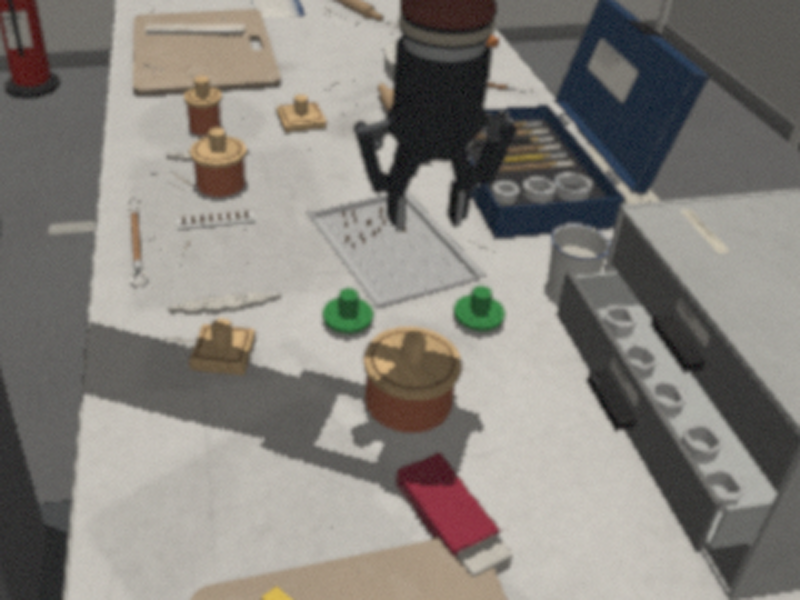

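All three lids lie flat on their jars (s7: (203,95), (217,150), (412,360)), the stamps haven't moved and the gripper is clear.

```bash
python3 -c "
from station import ctrl
print(ctrl.finish_job())"
```

```text
the job is handed in; nothing more can be done
None
```

All three round lids are seated flat on the jars of their own size and released, with the stamps still in place; I handed the job in at about 29 s, and no verdict came back.

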